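# Steady a top-heavy camera boom on its index for an exposure, then park it

### The job

The top-heavy overhead-camera boom on the desk lies parked on its stop. Holding it only by its sprung trim handle, bring it up slowly and balance it with its pointer at the index tab for at least five seconds, long enough for an exposure; then lower it slowly back onto the same stop, let go and leave it at rest there. Never let it race, drop or swing over to the opposite stop, touch no other part of the boom, and leave the things around it where they are.

Things in the scene. Friction and masses are not known exactly. Their poses are not given: they have to be found in the camera images.
- stand: Fixed heavy desk stand: dark steel base 170 x 200 x 18 mm, aluminium post, white graduated sector on its +x face. Origin on the desk under the pivot, z up, x away from the robot (within 0.3 rad), y along the level boom. The boom's pivot axis is parallel to the stand's x, 150 mm above the origin.
- pivot (a point): Point on the pivot axis, 150 mm above the stand's origin; axes those of the stand. The boom, the trim handle and the index tab all turn about the x axis through it.
- boom (a joint): Tilt of the camera boom (rad): 0 level, positive = camera end (+y) up and pointer leaning to stand -y. Stops at -0.28 and +0.28; starts at rest at -0.28. It is top-heavy: left alone it falls to a stop, and with the handle held still it also falls away, with a time constant of about 0.5 s. Hinge damping 0.03 N m s/rad, friction 0.005 N m.
- trim (a joint): Angle of the trim handle relative to the boom (rad), same axis and sign as boom; 0 = square to the boom, limits +-1.2. A torsion spring (nominal 0.29 N m/rad, damping 0.02 N m s/rad) joins them: handle turned positive relative to the boom drives the boom positive. The handle's true lean is boom + trim; positive leans it to stand -y.
- grip (a point): Point to grip: on the axis of the handle's round black rubber bar, 16 mm diameter, 75 mm long, parallel to the pivot axis and 120 mm from it, carried by a flat steel arm 16 mm wide at its +x end. 108 mm to -x of the pivot point, 23 mm from the bar's free end. Pinch from above, fingers closing along stand y; the bar may turn between the fingers. Axes turn with the handle.
- pointer (a point): Tip of the slim black pointer (7 mm wide) that is part of the boom, 144 mm from the pivot axis, over the white sector, 43 mm to +x of the pivot point; stands straight up when the boom is level. Its z axis points along the pointer.
- index (a joint): Angle of the index tab about the pivot axis (rad), same sign and zero as boom: the boom is set when boom equals it. Between -0.10 and 0.10, stays where it is.
- index_tip (a point): Lower edge of the index tab, a plain steel tab 14 mm wide and 34 mm tall standing just beyond the pointer's tip, at the outer edge of the sector, 153 mm from the pivot axis. Its z axis points radially along the tab.
- camera: Grey camera 60 x 70 x 45 mm on top of the black block, 250 mm to +y; origin under its centre. Not to be touched.
- mug: Bystander: white mug, 80 mm diameter, 90 mm tall; origin under its centre.
- pen_pot: Bystander: clear square pen pot, 80 x 80 x 100 mm; origin under its centre.
- notebook: Bystander: closed blue notebook, 150 x 210 x 18 mm; origin under its centre.
- mouse: Bystander: round black computer mouse, 68 mm diameter, 34 mm tall; origin under its centre.
- boom_mid (a point): Middle of the boom's aluminium bar (22 x 560 x 16 mm), 20 mm to -x of the pivot axis point and 16 mm above it; y along the bar. The bar is not to be touched.
- weight_mid (a point): On the boom: steel counterweight cylinder (52 mm diameter, 66 mm tall) 250 mm to -y and the camera's black block 250 mm to +y. This point: the cylinder's centre. Not to be touched. Whole boom, nominal: 1.2 kg, inertia 0.072 kg m2, tipping torque 0.64 N m x sin(tilt) away from level; these vary about 12 percent, and the left/right balance by up to 0.08 N m.

How it is judged (in metres and radians):
On the way, in this order (a step that is already met when the one before it is completed fails the run):
1. the boom is off its stop, with the trim handle held (value of joint boom above -0.24 rad and contact force between the fingers and trim above 0.3 N), for 0.1 s.
2. the pointer stays within 0.08 rad of the index tab for 5 s, with the trim handle held (angle between the z axis of pointer and the z axis of index_tip, either way round below 0.08 rad and contact force between the fingers and trim above 0.3 N), for 5 s.
At the end, for the whole second after the job is handed in: The boom is back on the stop it started from (tilt below -0.26 rad), at rest, and the handle is let go and still (value of joint boom below -0.26 rad and velocity of joint boom between -0.05 and 0.05 rad/s and velocity of joint trim between -0.2 and 0.2 rad/s); the robot touches nothing.
It fails at once if the boom races (turns faster than 0.6 rad/s) (velocity of joint boom above 0.6 rad/s or velocity of joint boom below -0.6 rad/s).
It fails at once if the boom drops onto its stop (still turning down faster than 0.35 rad/s close to the stop) (value of joint boom below -0.24 rad and velocity of joint boom below -0.35 rad/s).
It fails at once if the boom swings over onto the opposite stop (value of joint boom above 0.265 rad).
It fails at once if the robot touches the boom's hub, pointer, bar, counterweight, block or camera (contact force between any of the arm, the fingers and boom_c0 above 0.3 N or contact force between any of the arm, the fingers and boom_c1 above 0.3 N or contact force between any of the arm, the fingers and boom_c2 above 0.3 N or contact force between any of the arm, the fingers and boom_c3 above 0.3 N or contact force between any of the arm, the fingers and boom_c4 above 0.3 N or contact force between any of the arm, the fingers and camera above 0.3 N).
It fails at once if a bystander is moved by more than 30 mm (distance of any of mug, pen_pot, notebook, mouse from where it was at the start of the episode above 0.03 m).
It also fails if it takes over 67 s, if anything falls off the work surface, if the arm or the gripper's body presses on something with over 40 N, if the wrist force passes 120 N, or if a joint passes its speed limit or range.

### The arm

A 6-joint arm with a two-finger parallel gripper is mounted at the origin on the work surface. World frame = base frame: x ahead of the robot, y to its left, z up, the work surface at z = 0. Lengths are in mm, angles in degrees, forces in N, time in s.
With the tool pointing down it reaches from about 350 to 850 mm from the base axis. Payload 8.1 kg.
Tool frame: the origin (TCP) lies midway between the tips of the shut fingers; the grasp point (between the pads) lies 19 mm behind it (r.pinch_z is the distance from the TCP to the grasp point, in mm); z points along the fingers, y is the line along which they close (so a half turn about z gives the same grasp; the last joint's range is limited). The gripper opens to 85 mm and grips with 20 to 120 N. Pads are 22 mm wide; open, the fingers measure 114 mm over their backs; the gripper's body (76 mm by 85 mm) begins 54 mm behind the grasp point. The pads swing forward as they close: fully open they stand 13 mm farther back than shut.
Start: joints at [72.399, 7.471, 85.268, -0, 87.261, -4.893], TCP at [131.969, 585.311, 231.292] pointing down, gripper open.
Joint ranges: [-169.43, 169.43], [-51.17, 129.36], [1.28, 143.12], [-76.62, 256.62], [0, 156.53], [-152.29, 152.29]. Speed limits (degrees/s): [136.94, 136.94, 159.86, 180, 180, 180].

### API

Orientations are given as [roll, pitch, yaw] about the fixed x, y, z axes, in that order (R = Rz(yaw) Ry(pitch) Rx(roll)).
In Python, from bench import r gives the robot as it stands.
- The arm moves only by the shell command python3 -m jog 'ROWS' [OPENING] [FORCE]. ROWS is JSON, one flat list of numbers, 6 for each row, row after row: the shift along the tool's x, y, z in m, then the turn, a rotation vector about the tool's x, y, z in rad. A call has 1 to 8 rows; each row is the pose to reach, as a shift and turn from the pose commanded when the call began, along the tool's axes at that moment; what a row does not reach only later rows make up. A row lasts 1/8 s, in which the tool goes at most 62.5 mm and 10.7 degrees, less where a joint would pass 70% of its speed; a pose out of reach is approached as far as the arm can. A call with a gripper value outside its range is refused whole. OPENING is the opening, from -1 (shut) to 1 (fully open), set as the call begins (- or left out, the last holds). The fingers move at their own pace and stop on an object; FORCE is the grip in N (left out, the last holds). Time passes only in rows, so rows that repeat a pose let the fingers close. It gives the time, the measured TCP pose, the force, the opening and the grip force at its end, in the units of the state.
- r.sense(): the state, without advancing time (a new reading comes with each control period).
- r.snapshot(name): name is "scene" or "top" or "wrist"; returns a dict with "pixels" (400x640x3 uint8, red, green, blue), "range_z" (400x640 float32, mm along the optical axis (not along the pixel's ray), 0 where there is no reading), "K" (3x3 intrinsics, pixels), "k1" (the pictures are not rectified: a ray, as slopes to the right and down, at radius r is drawn at 1 + k1 r^2 times it, then the intrinsics apply), "rvec" (rotation vector, rad) and "tvec" (3), from world to camera coordinates, as OpenCV has them. Camera axes: x right, y down, z forward; pixel columns grow to the right and rows downward; lengths in mm; the calibration is good to about 2 mm. A picture is of the moment at which its call begins.
- r.hand_in(): hands the job in; it is judged then, once.
Trained networks look in a picture, given as the dict that the camera call returned (one of the last four; its "shot" number tells which), for a name from the list of things; names that differ only in an ending like _2 or _b are one class to them, and where a whole thing is asked for, a point or a joint stands for the part that bears it (a point fixed in the world has none). Each returns a list of dicts, best first, with "score" (0 to 1); they miss things now and then, are a little off and sometimes report something else, mostly with a low value. They report only what shows in the picture. A call takes as long as a camera call.
- r.look_for(picture, target): "bbox" ([left, top, right, bottom] in pixels, round what is visible of it).
- r.outline_of(picture, target): "region" (400x640 bool, what is visible of it) and "bbox" ([left, top, right, bottom] in pixels, round what is visible of it).
The state is a dict: "time": time; "joint_pos": joint angles; "qd": joint speeds; "joint_efforts": joint torques, N m; "tool_pos": TCP position; "tcp_rot": TCP orientation; "ft_force": force on the tool from outside, world axes, zero at the start; "wrist_torque": the same for the moment, N m; "finger_gap": finger opening in mm; "grip_force": force on a finger pad.
Only numpy, scipy, OpenCV 4.12 (cv2) and the standard library are available. Lean on these libraries where they do the work, as an engineer would, in place of code of your own. Each camera call takes 0.05 s, during which the arm holds its last target. There are 200 camera calls.

## Working session

There is one attempt and no reset: what is moved stays moved. The work goes in short steps, Python scripts to look and compute and a shell command to move; the robot and the scene stay as the last step left them, time stands still between calls to the robot, and variables do not carry over. Pictures are saved under pics/ and viewed, at most 10 in all, crops included, and the job is handed in when it is done.

```bash
ls; mkdir -p pics
cat > h.py <<'E'
import numpy as np, cv2
from bench import r
def snap(n,save=None):
    s=r.snapshot(n)
    if save: cv2.imwrite('pics/'+save,cv2.cvtColor(s['pixels'],cv2.COLOR_RGB2BGR))
    return s
def ray(s,u,v):
    d=np.array([s['k1'],0,0,0,0],float)
    p=cv2.undistortPoints(np.array([[[u,v]]],float),s['K'],d)[0,0]
    R=cv2.Rodrigues(np.array(s['rvec'],float))[0]; t=np.array(s['tvec'],float).ravel()
    return -R.T@t, R.T@np.array([p[0],p[1],1.])
def pt(s,u,v):
    o,d=ray(s,u,v); return o+d*s['range_z'][int(v),int(u)]
def cloud(s,m):
    v,u=np.nonzero(m&(s['range_z']>0))
    p=cv2.undistortPoints(np.stack([u,v],1)[:,None].astype(float),s['K'],np.array([s['k1'],0,0,0,0],float))[:,0]
    z=s['range_z'][v,u]
    R=cv2.Rodrigues(np.array(s['rvec'],float))[0]; t=np.array(s['tvec'],float).ravel()
    return (np.c_[p,np.ones(len(p))]*z[:,None]-t)@R
E
python3 - <<'E'
from h import *
for n in ('scene','top'):
    s=snap(n,n+'0.png')
    o,d=ray(s,320,200); print(n,o.round(),d.round(2))
    for t in ('stand','boom','trim','grip','pointer','index','camera','mug','pen_pot','notebook','mouse'):
        L=r.outline_of(s,t)
        for l in L[:1]:
            c=cloud(s,l['region']); print(t,round(l['score'],2),np.round(l['bbox']),np.median(c,0).round() if len(c) else '',c.min(0).round() if len(c) else '',c.max(0).round() if len(c) else '')
E
```

```text
pics
scene [ 995.  583. 1367.] [-0.32 -0.4  -0.86]
stand 0.58 [225. 133. 339. 263.] [694. -59. 147.] [ 487. -451.   -6.] [797. 225. 342.]
boom 0.82 [222. 133. 339. 264.] [677. -57. 204.] [ 480. -595.   -5.] [743. 225. 317.]
trim 0.46 [275. 168. 306. 198.] [626. -52. 267.] [ 460. -206.    1.] [648. -41. 278.]
grip 0.6 [279. 171. 306. 196.] [624. -53. 267.] [ 487. -220.   -1.] [648. -41. 278.]
pointer 0.61 [228. 133. 339. 261.] [677. -48. 206.] [ 557. -323.   -3.] [743. 225. 314.]
index 0.32 [310. 234. 341. 263.] [668. 191. 209.] [560. 105.  -4.] [708. 225. 224.]
camera 0.86 [312. 232. 341. 260.] [667. 190. 208.] [560.  71.  -4.] [708. 225. 224.]
mug 0.87 [383. 309. 418. 341.] [581. 501.  33.] [519. 447.  -9.] [631. 571.  96.]
pen_pot 0.75 [238. 133. 253. 158.] [ 592. -426.   66.] [ 576. -507.   -0.] [ 633. -415.  107.]
notebook 0.67 [392. 240. 469. 306.] [356. 428.  18.] [260. 308.  -5.] [436. 533.  28.]
mouse 0.53 [264. 129. 276. 148.] [ 469. -439.   25.] [ 436. -477.    4.] [ 496. -415.   41.]
top [ 406.  -19. 1373.] [ 0.12  0.04 -0.99]
stand 0.59 [256. 124. 452. 195.] [677. -66. 15
[... 212 characters left out ...]
ip 0.72 [342. 164. 365. 192.] [629. -54. 268.] [ 563. -101.   11.] [670. -40. 277.]
pointer 0.75 [252. 136. 450. 192.] [671. -52. 202.] [ 563. -415.   -8.] [809. 269. 314.]
index 0.43 [358. 123. 366. 135.] [736. -87. 317.] [ 724. -112.   -2.] [828. -81. 338.]
camera 0.9 [257. 148. 282. 180.] [654. 185. 209.] [622. 149.  -2.] [738. 253. 223.]
mug 0.67 [160. 180. 200. 205.] [588. 511.  44.] [548. 457.  -6.] [635. 596.  97.]
pen_pot 0.75 [448. 171. 488. 206.] [ 620. -469.   45.] [ 573. -514.   -8.] [ 676. -414.  107.]
notebook 0.88 [173. 241. 241. 287.] [350. 424.  19.] [270. 316.  -4.] [430. 543.  30.]
mouse 0.54 [456. 224. 476. 246.] [ 460. -443.   26.] [ 428. -479.   -4.] [ 492. -416.   39.]
```

Run:
```python
from h import *
import cv2
a=cv2.imread('pics/scene0.png')[115:285,205:365]; b=cv2.imread('pics/top0.png')[105:215,240:470]
a=cv2.resize(a,None,fx=3,fy=3,interpolation=cv2.INTER_CUBIC); b=cv2.resize(b,None,fx=2,fy=2,interpolation=cv2.INTER_CUBIC)
cv2.imwrite('pics/s0.png',a); cv2.imwrite('pics/t0.png',cv2.resize(b,None,fx=1.7,fy=1.7))
s=snap('top')
# bar + trim points
l=r.outline_of(s,'trim')[0]; c=cloud(s,l['region']); c=c[(c[:,2]>255)]
c0=c[c[:,2]>260];m=c0.mean(0);u,sv,vt=np.linalg.svd(c0-m); print(len(c0),m.round(1),vt[0].round(3),sv.round(),((c0-m)@vt[0]).min(),((c0-m)@vt[0]).max())
l=r.outline_of(s,'boom')[0]; c=cloud(s,l['region']); 
b=c[(c[:,2]>100)&(c[:,2]<240)&(np.abs(c[:,1]+55)>60)&(c[:,1]<130)&(c[:,1]>-250)]
f=np.polyfit(b[:,1],b[:,0],1); g=np.polyfit(b[:,1],b[:,2],1); print('bar x',f,'z',g, np.degrees(np.arctan(f[0])))
print(r.sense())
```

```text
154 [601.7 -49.6 269.9] [-0.998 -0.069  0.004] [285.  55.  36.] -39.03180191050787 40.08228901971929
bar x [-7.84825420e-02  6.67252892e+02] z [ -0.28581568 150.18654916] -4.487519867408961
{'time': 1.35, 'joint_pos': array([ 7.23971368e+01,  7.47171409e+00,  8.52662145e+01, -1.90272752e-03,
        8.72626199e+01, -4.89456758e+00]), 'qd': array([-0.06497803,  0.02287909, -0.10871396,  0.02228503,  0.01271821,
        0.0564317 ]), 'joint_efforts': array([ 2.53656499e-04, -5.69289565e+01, -5.00872600e+01, -1.89134289e-04,
        9.57377051e-04,  1.83464785e-06]), 'tool_pos': array([131.99984166, 585.3064324 , 231.30171987]), 'tcp_rot': array([-1.79999291e+02,  1.84682576e-03,  1.67291795e+02]), 'ft_force': array([-0.04342184, -0.02354902, -0.64018372]), 'wrist_torque': array([-0.03232822, -0.02199177, -0.00041586]), 'grip_force': 0.0, 'finger_gap': 85.45596534309725}
```

View pics/s0.png

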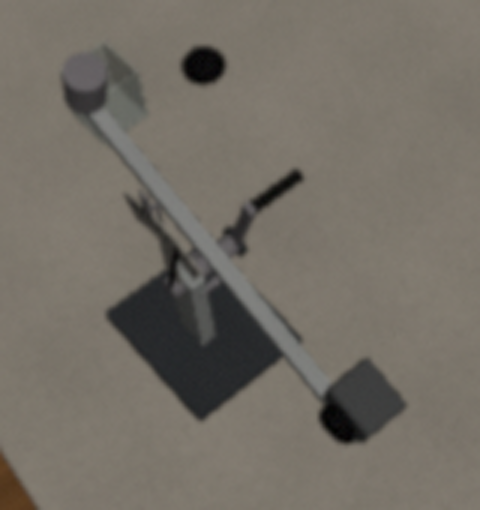

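View pics/t0.png

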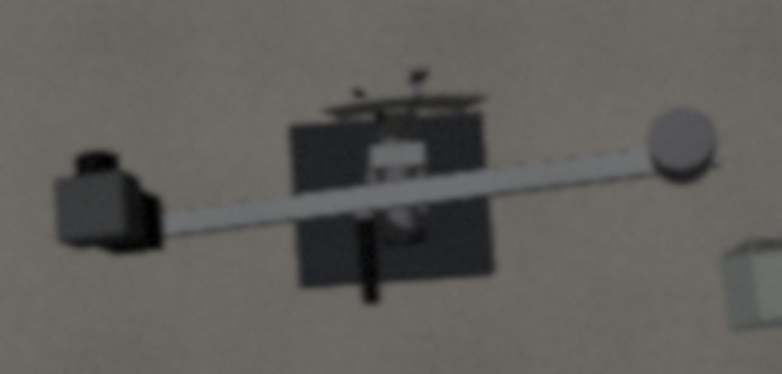

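The scene view shows the boom parked camera-end-down, with the black bar of the handle at crop (275,190). In the top view the bar is at crop (370,262), the pointer tip at (358,92) and the index tab at (418,75). Yaw is about 4.4°. I'm moving to hover over the grip.

```bash
python3 -m jog '[-0.02,-0.02,-0.04,0,0,0,-0.06,-0.05,-0.08,0,0,0,-0.1,-0.09,-0.11,0,0,0,-0.14,-0.125,-0.13,0,0,0,-0.18,-0.16,-0.15,0,0,0,-0.22,-0.195,-0.15,0,0,0,-0.26,-0.23,-0.15,0,0,0,-0.3,-0.27,-0.15,0,0,0]'
python3 -m jog '[-0.04,-0.036,0,0,0,-0.04,-0.08,-0.072,0,0,0,-0.08,-0.12,-0.108,0,0,0,-0.12,-0.16,-0.144,0,0,0,-0.16,-0.2,-0.18,0,0,0,-0.2,-0.23,-0.21,0,0,0,-0.24,-0.26,-0.234,0,0,0,-0.28,-0.28,-0.252,0,0,0,-0.3]'
cat >> h.py <<'E'
from scipy.optimize import least_squares
YAW=np.radians(4.4)
EX=np.array([np.cos(YAW),np.sin(YAW),0]);EY=np.array([-np.sin(YAW),np.cos(YAW),0])
PIV=np.array([693.5,-85.3,150.])
def stand(c):
    d=c-PIV; return np.c_[d@EX,d@EY,d[:,2]]
def theta(s):
    c=stand(cloud(s,np.ones(s['range_z'].shape,bool)))
    c=c[(c[:,0]>-28)&(c[:,0]<-12)&(abs(c[:,1])>70)&(abs(c[:,1])<205)]
    best=max(np.arange(-.3,.3,.004),key=lambda t:np.sum(abs(c[:,2]*np.cos(t)-c[:,1]*np.sin(t)-24)<5))
    for w in (10,8,8):
        q=c[abs(c[:,2]*np.cos(best)-c[:,1]*np.sin(best)-24)<w]
        g=np.polyfit(q[:,1],q[:,2],1); best=np.arctan(g[0])
    return best,g[1]*np.cos(best),len(q),np.ptp(q[:,1])
E
python3 - <<'E'
from h import *
s=r.sense(); print(s['tool_pos'],s['tcp_rot'],s['joint_pos'].round(1))
for n in('top','scene'):
    print(n,[np.round(x,4) for x in theta(snap(n))])
s=snap('wrist','w1.png'); o,d=ray(s,320,200);print(o,d)
for t in('grip','trim','pointer','index','index_tip'):
    for l in r.outline_of(s,t)[:1]:
        c=cloud(s,l['region']); print(t,l['score'],l['bbox'],np.median(c,0))
E
```

```text
time: 2.35
tool_pos: [366.0, 254.5, 381.5]
tcp_rot: [180.0, 0.0, 167.3]
ft_force: [1.3, 0.5, -0.1]
finger_gap: 85.5
grip_force: 0.0
time: 3.35
tool_pos: [583.6, -53.1, 380.9]
tcp_rot: [180.0, -0.0, -175.5]
ft_force: [-0.5, -0.1, -0.1]
finger_gap: 85.5
grip_force: 0.0
[583.64252142 -53.11855309 380.8771519 ] [ 1.79997837e+02 -2.58405997e-02 -1.75531347e+02] [ -10.2    4.7   72.8   -0.   102.5 -104.7]
top [np.float64(-0.2765), np.float64(24.6044), np.int64(273), np.float64(408.5461)]
scene [np.float64(-0.2794), np.float64(24.2445), np.int64(296), np.float64(406.2266)]
[499.28400209 -60.28509727 522.2897128 ] [ 0.32510227  0.02884829 -0.94525339]
grip 0.61 [278.0, 172.1, 327.2, 254.4] [624.80179951 -58.13959666 267.94188503]
trim 0.89 [276.2, 173.7, 327.0, 252.5] [625.17008499 -58.21142284 267.73178715]
index 0.77 [266.2, 267.4, 294.5, 354.3] [725.61926398 -89.04112033 270.35905254]
index_tip 0.87 [265.4, 270.6, 292.3, 350.4] [725.67200951 -88.99563862 262.43894674]
```

View pics/w1.png

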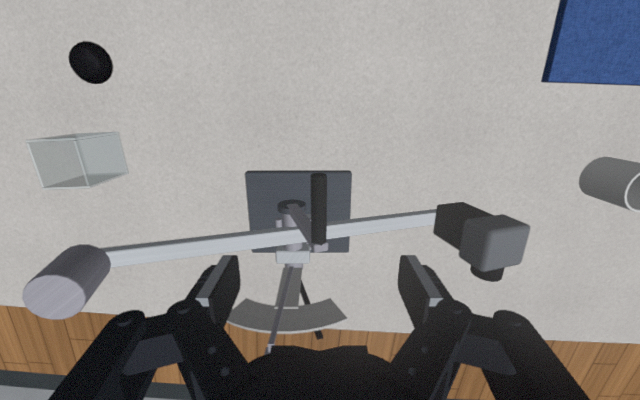

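The wrist view shows the black bar at pixels x 311–327, y 175–243. The boom bar runs across both sides, the pointer tip is at (318,335) and the index tab at about (270,345).

Run:
```python
from h import *
for n in('wrist','scene','top'):
    s=snap(n)
    print(n,'theta',[round(float(x),4) for x in theta(s)])
    c=stand(cloud(s,np.ones(s['range_z'].shape,bool)))
    q=c[(c[:,0]>-128)&(c[:,0]<-66)&(c[:,2]>95)&(c[:,2]<135)&(abs(c[:,1]-35)<40)]
    if len(q)>10:
        f=least_squares(lambda p:np.hypot(q[:,1]-p[0]-p[1]*(q[:,0]+108),q[:,2]-p[2])-8,[35,0,112],loss='soft_l1').x
        print(' bar n',len(q),f.round(3),'lean',np.arctan2(-f[0],f[2]).round(3),'R',np.hypot(f[0],f[2]).round(1),'ptp',q[:,0].min().round(),np.percentile(q[:,2],[5,50,95]).round(1))
    q=c[(c[:,0]>30)&(c[:,0]<62)&(np.hypot(c[:,1],c[:,2])>155)&(np.hypot(c[:,1],c[:,2])<192)&(c[:,2]>120)]
    a=np.arctan2(-q[:,1],q[:,2]); print(' index n',len(q),np.percentile(a,[10,50,90]).round(3) if len(q) else '', q.mean(0) if len(q) else '')
    q=c[(c[:,0]>32)&(c[:,0]<62)&(np.hypot(c[:,1],c[:,2])>110)&(np.hypot(c[:,1],c[:,2])<146)&(c[:,2]>90)]
    for l in r.outline_of(s,'index')[:1]:
        q=stand(cloud(s,l['region'])); q=q[(q[:,0]>20)&(q[:,0]<70)&(q[:,2]>100)]; a=np.arctan2(-q[:,1],q[:,2]); print(' net',l['score'],len(q),np.median(q,0).round(1),np.median(a).round(3))
    for l in r.outline_of(s,'pointer')[:1]:
        q=stand(cloud(s,l['region'])); q=q[(q[:,0]>30)&(q[:,0]<70)&(q[:,2]>80)]; a=np.arctan2(-q[:,1],q[:,2]); print(' pnt',l['score'],len(q),np.median(q,0).round(1),np.median(a).round(3))
```

```text
wrist theta [-0.2797, 23.2233, 2346.0, 409.876]
 bar n 946 [3.87270e+01 2.00000e-03 1.12695e+02] lean -0.331 R 119.2 ptp -128.0 [115.4 119.6 121.3]
 index n 119 [0.04  0.059 0.084] [ 37.86973868  -9.69117608 158.96158584]
 net 0.93 352 [ 32.   -8.  143.4] 0.057
 pnt 0.62 80 [ 43.9  37.  132.3] -0.278
scene theta [-0.2787, 24.2985, 300.0, 409.1097]
 bar n 79 [ 3.87240e+01 -6.00000e-03  1.14084e+02] lean -0.327 R 120.5 ptp -127.0 [112.9 119.8 124.2]
 index n 28 [0.013 0.04  0.074] [ 44.77927621  -7.25025925 170.94557583]
 net 0.43 155 [ 41.6  -1.6 127.7] 0.011
 pnt 0.82 20 [ 47.6  35.2 117.9] -0.295
top theta [-0.2754, 24.5473, 274.0, 408.4194]
 bar n 41 [ 4.22220e+01 -1.70000e-02  1.12895e+02] lean -0.358 R 120.5 ptp -128.0 [114.7 119.7 122.3]
 index n 0  
 pnt 0.83 0 [nan nan nan] nan
  return _methods._mean(a, axis=axis, dtype=dtype,
  ret = um.true_divide(
  ret = ret.dtype.type(ret / rcount)
```

```bash
python3 -m jog '[0,-0.002,0.04,0,0,0,0,-0.002,0.085,0,0,0,0,-0.002,0.115,0,0,0,0,-0.002,0.137,0,0,0,0,-0.002,0.137,0,0,0]'
python3 -m jog '[0,0,0,0,0,0,0,0,0,0,0,0,0,0,0,0,0,0,0,0,0,0,0,0,0,0,0,0,0,0,0,0,0,0,0,0]' -1 20
python3 - <<'E'
from h import *
s=r.sense(); print(s['tool_pos'],s['tcp_rot'],s['ft_force'],s['wrist_torque'],s['finger_gap'])
s=snap('wrist','w2.png');print([round(float(x),4) for x in theta(s)])
for n in('scene','top'):print([round(float(x),4) for x in theta(snap(n))])
for t in('trim',):
    for l in r.outline_of(s,t)[:1]:
        c=stand(cloud(s,l['region'])); print(t,l['score'],l['bbox'],np.median(c,0))
E
```

```text
time: 4.82
tool_pos: [581.8, -53.3, 242.0]
tcp_rot: [179.9, -0.2, -175.5]
ft_force: [-0.4, -0.2, 0.9]
finger_gap: 85.4
grip_force: 0.0
time: 5.58
tool_pos: [583.3, -53.4, 244.9]
tcp_rot: [-180.0, 0.0, -175.5]
ft_force: [-0.8, 1.7, 4.6]
finger_gap: 15.0
grip_force: 21.0
[583.30542163 -53.4296579  244.85795962] [-1.79995563e+02  4.57734817e-02 -1.75514079e+02] [-0.75941727  1.69296415  4.62596947] [ 0.16527955  0.15184246 -0.0041837 ] 15.033577839856404
[-0.2801, 23.0517, 4791.0, 406.3947]
[-0.2798, 24.1606, 306.0, 408.7425]
[-0.2764, 24.7177, 330.0, 409.5045]
trim 0.77 [257.5, 234.8, 332.0, 352.6] [-94.56065964  38.28100212 118.45174536]
```

View pics/w2.png

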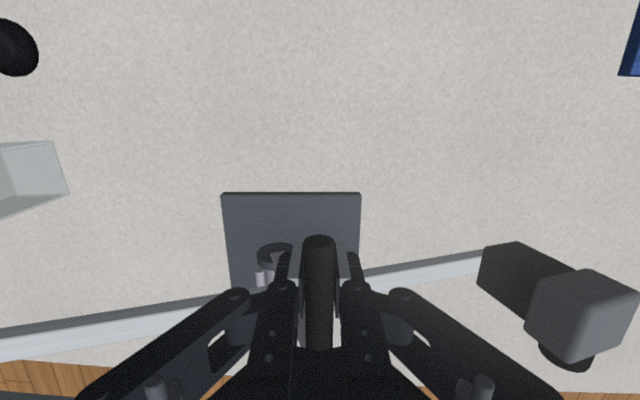

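The bar is held centrally between the fingers at about (318,290), and the boom bar shows on both sides. Next I'm writing the estimator and planner.

```bash
cat > pl.py <<'E'
import sys,json,os
from h import *
R=120.; F='log.json'
L=json.load(open(F)) if os.path.exists(F) else {'phi':[],'th':[],'plan':[]}
def sp():
    s=r.sense(); q=stand(s['tool_pos'][None])[0]; return s['time'],q[1],q[2]-19
def look():
    for n in('scene','wrist'):
        t,y,z=sp(); L['phi'].append([t,float(np.arctan2(-y,z))])
        a=theta(snap(n)); 
        if a[2]>100: L['th'].append([t,float(a[0]),n])
    t,y,z=sp(); L['phi'].append([t,float(np.arctan2(-y,z))]); return t,y,z
P0=np.array([.072,.64,.29,0.0]); PS=np.array([.007,.07,.03,.06])  # I G k b
DT=.0025
def step(th,w,p,ph,dph):
    I,G,k,b=p
    a=(G*np.sin(th)+b+k*(ph-th)+.02*(dph-w)-.03*w-.005*np.tanh(w/.01))/I
    w+=a*DT; th+=w*DT
    if th<-.28: th=-.28; w=max(w,0)
    return th,w
def fit(T0):
    K=np.array(sorted(L['phi']+[x for x in L['plan'] if x[0]<L['phi'][-1][0]]))
    D=[d for d in L['th'] if d[0]>=T0-1e-6]; t0=D[0][0]; te=K[-1,0]
    tt=np.arange(t0,te+DT,DT); ph=np.interp(tt,K[:,0],K[:,1]); dp=np.gradient(ph,DT)
    dt=np.array([d[1] for d in D]); td=[d[0] for d in D]
    def sim(x):
        th,w=x[0],x[1]; o=np.empty(len(tt))
        for i in range(len(tt)): o[i]=th; th,w=step(th,w,x[2:],ph[i],dp[i])
        return o,th,w
    w0=0. if len(dt)<4 else (dt[2:4].mean()-dt[:2].mean())/(np.mean(td[2:4])-np.mean(td[:2]))
    st=T0<=L['th'][0][0]+1e-6 or abs(dt[0]+.28)<.004
    f=lambda x:np.r_[(np.interp(td,tt,sim(x)[0])-dt)/.0015,(x[2:]-P0)/PS,(x[1]-w0)/(.002 if st else .1)]
    s=least_squares(f,np.r_[dt[0],0 if st else w0,P0],diff_step=1e-4,x_scale=np.r_[.01,.05,PS],loss='soft_l1')
    o,th,w=sim(s.x); res=np.interp(td,tt,o)-dt
    return th,w,s.x[2:],np.abs(res).max()
def rows(t,y,z,phs):
    out=[];pl=[]
    for i,p in enumerate(phs):
        dy=round((-R*np.sin(p)-y)/1000*2000)/2000; dz=round(-(R*np.cos(p)-z)/1000*2000)/2000
        out+=[0,dy,dz,0,0,0]; pl.append([t+.125*(i+1),float(p)])
    L['plan']=[x for x in L['plan'] if x[0]<=t]+pl
    print(len(phs),'rows:'); print(','.join('%g'%v for v in out))
t,y,z=look(); ph=np.arctan2(-y,z)
print('t %.2f th'%t,[round(d[1],4) for d in L['th'][-6:]],'phi %.3f'%ph,'rad %.1f'%np.hypot(y,z), 'F',r.sense()['ft_force'].round(1),'grip',round(r.sense()['grip_force']))
m,ref,n=sys.argv[1],float(sys.argv[2]),int(sys.argv[3])
if m=='phi': rows(t,y,z,ph+(ref-ph)*np.arange(1,n+1)/n)
else:
    wn=float(sys.argv[4]); em=float(sys.argv[5]); win=float(sys.argv[6])
    th,w,p,e=fit(t-win); print('est th %.4f w %.3f I,G,k,b'%(th,w),p.round(3),'res %.4f'%e)
    a_,b_=th,w
    for i in range(300): a_,b_=step(a_,b_,p,ph,0)
    print('if held .75s: %.3f'%a_)
    I,G,k,b=p; out=[]; tgt=ph; cur=ph; old=ph; x,v=th,w
    for i in range(n):
        # choose row-end phi from predicted state mid-row
        acc=wn**2*np.clip(ref-x,-em,em)-2*wn*v
        u=x+(I*acc+.03*v+.02*v+.005*np.tanh(v/.02)-G*np.sin(x)-b)/k
        u=np.clip(u,cur-.2,cur+.2)
        for j in range(50): x,v=step(x,v,p,cur+(u-cur)*(j+1)/50,(u-cur)/.125)
        cur=u; out.append(u)
    print('pred th %.3f w %.3f'%(x,v),'phi',np.round(out,3))
    rows(t,y,z,out)
json.dump(L,open(F,'w'))
E
python3 pl.py phi -0.05 6
```

```text
t 5.88 th [-0.2781, -0.2802] phi -0.488 rad 85.9 F [-0.3  1.7  5.5] grip 21
6 rows:
0,0.008,-0.034,0,0,0,0,0,-0.037,0,0,0,0,-0.0085,-0.04,0,0,0,0,-0.017,-0.042,0,0,0,0,-0.0255,-0.0435,0,0,0,0,-0.0345,-0.044,0,0,0
```

```bash
rm log.json; sed -i 's/q\[2\]-19/q[2]+19/' pl.py; python3 pl.py phi -0.05 6
```

```text
t 5.97 th [-0.2797, -0.2799] phi -0.340 rad 120.7 F [-0.5  1.4  5.3] grip 21
6 rows:
0,-0.006,-0.001,0,0,0,0,-0.0115,-0.0025,0,0,0,0,-0.017,-0.004,0,0,0,0,-0.0225,-0.005,0,0,0,0,-0.0285,-0.0055,0,0,0,0,-0.0345,-0.006,0,0,0
```

```bash
python3 -m jog '[0,-0.006,-0.001,0,0,0,0,-0.0115,-0.0025,0,0,0,0,-0.017,-0.004,0,0,0,0,-0.0225,-0.005,0,0,0,0,-0.0285,-0.0055,0,0,0,0,-0.0345,-0.006,0,0,0]'
python3 pl.py phi 0.07 3
```

```text
time: 6.72
tool_pos: [585.9, -88.2, 250.2]
tcp_rot: [180.0, 0.0, -175.5]
ft_force: [2.5, 3.4, 0.9]
finger_gap: 15.4
grip_force: 21.3
t 6.83 th [-0.2797, -0.2799, -0.2795, -0.28] phi -0.041 rad 119.4 F [1.7 1.9 3.6] grip 21
3 rows:
0,-0.0045,-0.0005,0,0,0,0,-0.009,-0.0005,0,0,0,0,-0.0135,-0.0005,0,0,0
```

```bash
python3 -m jog '[0,-0.0045,-0.0005,0,0,0,0,-0.009,-0.0005,0,0,0,0,-0.0135,-0.0005,0,0,0]'
python3 pl.py phi 0.14 3
```

```text
time: 7.2
tool_pos: [586.9, -101.6, 250.8]
tcp_rot: [-180.0, 0.0, -175.5]
ft_force: [1.3, 2.1, 3.5]
finger_gap: 15.0
grip_force: 21.1
t 7.30 th [-0.2797, -0.2799, -0.2795, -0.28, -0.2805, -0.28] phi 0.069 rad 120.2 F [3.2 1.8 1.1] grip 21
3 rows:
0,-0.003,0.0005,0,0,0,0,-0.0055,0.0005,0,0,0,0,-0.0085,0.001,0,0,0
```

```bash
python3 -c "
from bench import r;print(r.sense()['time'])"
```

```text
7.3
```

```bash
python3 -m jog '[0,-0.003,0.0005,0,0,0,0,-0.0055,0.0005,0,0,0,0,-0.0085,0.001,0,0,0]'
python3 pl.py phi 0.20 3
```

```text
time: 7.68
tool_pos: [587.5, -109.9, 249.7]
tcp_rot: [180.0, -0.0, -175.5]
ft_force: [2.9, 1.8, -0.7]
finger_gap: 15.5
grip_force: 21.0
t 7.78 th [-0.2795, -0.28, -0.2805, -0.28, -0.2816, -0.2798] phi 0.139 rad 119.8 F [3.1 2.8 2.2] grip 21
3 rows:
0,-0.0025,0,0,0,0,0,-0.005,0.0005,0,0,0,0,-0.007,0.001,0,0,0
```

```bash
python3 -m jog '[0,-0.0025,0,0,0,0,0,-0.005,0.0005,0,0,0,0,-0.007,0.001,0,0,0]'
python3 pl.py phi 0.26 3
```

```text
time: 8.15
tool_pos: [588.0, -116.9, 248.9]
tcp_rot: [-180.0, -0.0, -175.5]
ft_force: [1.1, 1.1, 4.0]
finger_gap: 15.4
grip_force: 21.1
t 8.25 th [-0.2805, -0.28, -0.2816, -0.2798, -0.2781, -0.2798] phi 0.198 rad 120.2 F [2.9 1.8 2.7] grip 21
3 rows:
0,-0.0025,0.0005,0,0,0,0,-0.005,0.0015,0,0,0,0,-0.007,0.002,0,0,0
```

```bash
sed -i "s/for n in('scene','wrist')/for n in('wrist','wrist')/" pl.py; python3 -m jog '[0,-0.0025,0.0005,0,0,0,0,-0.005,0.0015,0,0,0,0,-0.007,0.002,0,0,0]'
python3 pl.py phi 0.31 3
```

```text
time: 8.62
tool_pos: [588.5, -124.0, 246.8]
tcp_rot: [-180.0, -0.0, -175.5]
ft_force: [1.2, 1.9, 2.6]
finger_gap: 15.5
grip_force: 21.3
t 8.72 th [-0.2816, -0.2798, -0.2781, -0.2798, -0.2795, -0.2795] phi 0.259 rad 119.7 F [1.9 2.7 1.8] grip 21
3 rows:
0,-0.002,0.0005,0,0,0,0,-0.004,0.001,0,0,0,0,-0.006,0.0015,0,0,0
```

```bash
python3 -m jog '[0,-0.002,0.0005,0,0,0,0,-0.004,0.001,0,0,0,0,-0.006,0.0015,0,0,0]'
python3 pl.py phi 0.36 3
```

```text
time: 9.1
tool_pos: [589.0, -129.8, 245.2]
tcp_rot: [180.0, -0.0, -175.5]
ft_force: [1.0, 2.5, 3.2]
finger_gap: 15.4
grip_force: 21.1
t 9.20 th [-0.2781, -0.2798, -0.2795, -0.2795, -0.2788, -0.2779] phi 0.310 rad 119.9 F [0.9 2.1 2.3] grip 21
3 rows:
0,-0.002,0.0005,0,0,0,0,-0.004,0.001,0,0,0,0,-0.0055,0.002,0,0,0
```

```bash
python3 pl.py ctl 0.05 3 2 0.12 2.5
```

```text
t 9.30 th [-0.2795, -0.2795, -0.2788, -0.2779, -0.277, -0.2759] phi 0.309 rad 119.9 F [0.4 2.9 1.4] grip 21
est th -0.2800 w 0.000 I,G,k,b [0.072 0.64  0.29  0.   ] res 0.0041
if held .75s: -0.280
pred th -0.256 w 0.105 phi [0.449 0.416 0.38 ]
3 rows:
0,-0.0155,0.006,0,0,0,0,-0.012,0.0045,0,0,0,0,-0.008,0.003,0,0,0
```

```bash
python3 -m jog '[0,-0.009,0.003,0,0,0,0,-0.004,0.0015,0,0,0,0,-0.0005,0,0,0,0]'
python3 pl.py ctl 0.05 3 2 0.12 2.5
```

```text
time: 9.68
tool_pos: [589.1, -130.8, 245.6]
tcp_rot: [-179.9, 0.0, -175.6]
ft_force: [0.9, -2.6, 1.6]
finger_gap: 15.1
grip_force: 20.7
t 9.78 th [-0.2788, -0.2779, -0.277, -0.2759, -0.2398, -0.2332] phi 0.311 rad 120.5 F [-0.4 -1.3  5. ] grip 21
est th -0.2258 w 0.148 I,G,k,b [0.07  0.649 0.302 0.011] res 0.0019
if held .75s: -0.001
pred th -0.174 w 0.132 phi [0.235 0.223 0.207]
3 rows:
0,0.009,-0.002,0,0,0,0,0.0105,-0.0025,0,0,0,0,0.012,-0.0025,0,0,0
```

```bash
python3 -m jog '[0,0.009,-0.002,0,0,0,0,0.0105,-0.0025,0,0,0,0,0.012,-0.0025,0,0,0]'
python3 pl.py ctl 0.05 3 2 0.12 2.5
```

```text
time: 10.15
tool_pos: [588.2, -118.3, 248.2]
tcp_rot: [-180.0, 0.0, -175.5]
ft_force: [-2.0, -2.4, 8.2]
finger_gap: 15.1
grip_force: 21.6
t 10.25 th [-0.277, -0.2759, -0.2398, -0.2332, -0.1753, -0.1689] phi 0.209 rad 119.8 F [-0.9 -2.2  7.3] grip 21
est th -0.1619 w 0.134 I,G,k,b [0.07  0.645 0.303 0.009] res 0.0008
if held .75s: 0.008
pred th -0.113 w 0.130 phi [0.177 0.161 0.144]
3 rows:
0,0.0035,-0.001,0,0,0,0,0.0055,-0.0015,0,0,0,0,0.0075,-0.0015,0,0,0
```

```bash
python3 -m jog '[0,0.0035,-0.001,0,0,0,0,0.0055,-0.0015,0,0,0,0,0.0075,-0.0015,0,0,0]'
python3 pl.py ctl 0.05 4 2 0.12 2.5
```

```text
time: 10.62
tool_pos: [587.6, -110.7, 249.2]
tcp_rot: [180.0, -0.0, -175.5]
ft_force: [-0.5, -1.4, 4.2]
finger_gap: 14.9
grip_force: 21.4
t 10.72 th [-0.2398, -0.2332, -0.1753, -0.1689, -0.1216, -0.1172] phi 0.144 rad 119.4 F [ 1.3 -1.6  1.4] grip 21
est th -0.1115 w 0.099 I,G,k,b [0.071 0.614 0.301 0.002] res 0.0011
if held .75s: -0.004
pred th -0.053 w 0.124 phi [0.161 0.137 0.117 0.097]
4 rows:
0,-0.002,-0.0005,0,0,0,0,0.0005,-0.0005,0,0,0,0,0.003,-0.001,0,0,0,0,0.0055,-0.0015,0,0,0
```

```bash
python3 -m jog '[0,-0.002,-0.0005,0,0,0,0,0.0005,-0.0005,0,0,0,0,0.003,-0.001,0,0,0,0,0.0055,-0.0015,0,0,0]'
python3 pl.py ctl 0.05 3 2 0.12 2.5
```

```text
time: 11.22
tool_pos: [587.1, -105.0, 250.4]
tcp_rot: [180.0, -0.0, -175.5]
ft_force: [3.8, -0.1, -4.7]
finger_gap: 15.6
grip_force: 20.5
t 11.32 th [-0.1753, -0.1689, -0.1216, -0.1172, -0.0612, -0.0561] phi 0.094 rad 120.0 F [ 3.3 -0.7 -3.7] grip 21
est th -0.0507 w 0.102 I,G,k,b [ 0.072  0.617  0.309 -0.001] res 0.0006
if held .75s: 0.066
pred th -0.013 w 0.090 phi [0.085 0.058 0.037]
3 rows:
0,0.001,0,0,0,0,0,0.0045,-0.0005,0,0,0,0,0.007,-0.0005,0,0,0
```

```bash
python3 -m jog '[0,0.001,0,0,0,0,0,0.0045,-0.0005,0,0,0,0,0.007,-0.0005,0,0,0]'
python3 pl.py ctl 0.05 4 2 0.12 2.5
```

```text
time: 11.7
tool_pos: [586.6, -98.2, 251.3]
tcp_rot: [-180.0, -0.0, -175.5]
ft_force: [3.5, -1.3, -3.8]
finger_gap: 15.0
grip_force: 20.4
t 11.80 th [-0.1216, -0.1172, -0.0612, -0.0561, -0.0117, -0.0073] phi 0.038 rad 120.4 F [ 2.6 -1.3 -3.1] grip 20
est th -0.0021 w 0.096 I,G,k,b [0.072 0.61  0.301 0.   ] res 0.0003
if held .75s: 0.104
pred th 0.030 w 0.039 phi [-0.008 -0.015 -0.02  -0.024]
4 rows:
0,0.0055,0.0005,0,0,0,0,0.0065,0.0005,0,0,0,0,0.007,0.0005,0,0,0,0,0.0075,0.0005,0,0,0
```

```bash
python3 -m jog '[0,0.0055,0.0005,0,0,0,0,0.0065,0.0005,0,0,0,0,0.007,0.0005,0,0,0,0,0.0075,0.0005,0,0,0]'
python3 pl.py ctl 0.05 4 2 0.12 2.5
```

```text
time: 12.3
tool_pos: [586.1, -91.0, 251.4]
tcp_rot: [-180.0, 0.0, -175.5]
ft_force: [-2.0, -1.1, 3.6]
finger_gap: 15.3
grip_force: 21.1
t 12.40 th [-0.0612, -0.0561, -0.0117, -0.0073, 0.0276, 0.0294] phi -0.022 rad 120.4 F [-3.  -1.4  5.4] grip 21
est th 0.0309 w 0.028 I,G,k,b [ 0.071  0.612  0.303 -0.   ] res 0.0003
if held .75s: 0.047
pred th 0.041 w 0.012 phi [-0.021 -0.025 -0.028 -0.031]
4 rows:
0,0,0.0005,0,0,0,0,0.0005,0.0005,0,0,0,0,0.0005,0.0005,0,0,0,0,0.001,0.0005,0,0,0
```

```bash
python3 -m jog '[0,0,0.0005,0,0,0,0,0.0005,0.0005,0,0,0,0,0.0005,0.0005,0,0,0,0,0.001,0.0005,0,0,0]'
python3 - <<'E'
from h import *
s=snap('scene'); cv2.imwrite('pics/s2.png',cv2.resize(cv2.cvtColor(s['pixels'][140:230,225:325],cv2.COLOR_RGB2BGR),None,fx=6,fy=6,interpolation=cv2.INTER_CUBIC))
c=stand(cloud(s,np.ones(s['range_z'].shape,bool))); rr=np.hypot(c[:,1],c[:,2]); a=np.arctan2(-c[:,1],c[:,2])
for lo,hi in((158,190),(105,143)):
    m=(c[:,0]>36)&(c[:,0]<60)&(rr>lo)&(rr<hi)&(abs(a)<.25)&(c[:,2]>0); print(lo,m.sum(),np.percentile(a[m],[10,50,90]).round(3),c[m].mean(0).round(1))
E
python3 pl.py ctl 0.05 4 2 0.12 2.5
```

```text
time: 12.9
tool_pos: [586.0, -90.1, 251.3]
tcp_rot: [-180.0, 0.0, -175.5]
ft_force: [-2.7, -2.5, 8.2]
finger_gap: 15.5
grip_force: 21.4
158 23 [0.017 0.046 0.076] [ 45.9  -7.4 173. ]
105 61 [-0.197 -0.007  0.125] [ 42.3   2.9 125.1]
t 13.05 th [-0.0117, -0.0073, 0.0276, 0.0294, 0.0382, 0.0383] phi -0.029 rad 120.3 F [-3.1 -1.4  7.3] grip 21
est th 0.0387 w 0.005 I,G,k,b [ 0.072  0.601  0.303 -0.   ] res 0.0003
if held .75s: 0.043
pred th 0.042 w 0.006 phi [-0.026 -0.027 -0.029 -0.03 ]
4 rows:
0,-0.0005,0.0005,0,0,0,0,0,0.0005,0,0,0,0,0,0.0005,0,0,0,0,0,0.0005,0,0,0
```

View pics/s2.png

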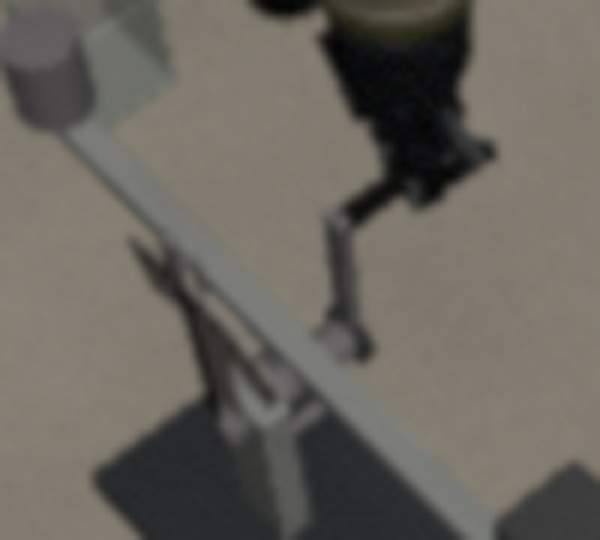

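The crop shows the pointer tip at (165,275), in line with the index tab at (145,250). The boom is set, so I'm holding it there.

```bash
python3 -m jog '[0,-0.0005,0.0005,0,0,0,0,0,0.0005,0,0,0,0,0,0.0005,0,0,0,0,0,0.0005,0,0,0]'
python3 pl.py ctl 0.045 6 2 0.12 2.5
```

```text
time: 13.55
tool_pos: [586.0, -90.1, 251.2]
tcp_rot: [-180.0, 0.1, -175.5]
ft_force: [-4.4, -1.7, 9.8]
finger_gap: 15.1
grip_force: 21.6
t 13.65 th [0.0276, 0.0294, 0.0382, 0.0383, 0.0382, 0.0383] phi -0.028 rad 120.3 F [-5.  -1.8 10. ] grip 22
est th 0.0390 w 0.003 I,G,k,b [ 0.072  0.555  0.298 -0.   ] res 0.0010
if held .75s: 0.041
pred th 0.041 w 0.002 phi [-0.028 -0.028 -0.029 -0.03  -0.031 -0.031]
6 rows:
0,0,0.0005,0,0,0,0,0,0.0005,0,0,0,0,0,0.0005,0,0,0,0,0,0.0005,0,0,0,0,0,0.0005,0,0,0,0,0.0005,0.0005,0,0,0
```

```bash
python3 -m jog '[0,0,0,0,0,0,0,0,0,0,0,0,0,0,0,0,0,0,0,0,0,0,0,0,0,0,0,0,0,0,0,0,0,0,0,0]'
python3 pl.py ctl 0.045 6 2 0.12 2.5
```

```text
time: 14.4
tool_pos: [586.0, -90.2, 251.2]
tcp_rot: [-180.0, 0.1, -175.5]
ft_force: [-4.7, -1.6, 9.8]
finger_gap: 15.1
grip_force: 21.6
t 14.50 th [0.0382, 0.0383, 0.0382, 0.0383, 0.0383, 0.0382] phi -0.028 rad 120.3 F [-4.  -1.8 10.1] grip 22
est th 0.0383 w 0.000 I,G,k,b [ 0.072  0.548  0.312 -0.   ] res 0.0003
if held .75s: 0.039
pred th 0.040 w 0.003 phi [-0.023 -0.023 -0.024 -0.024 -0.025 -0.026]
6 rows:
0,-0.0005,0,0,0,0,0,-0.0005,0,0,0,0,0,-0.0005,0.0005,0,0,0,0,-0.0005,0.0005,0,0,0,0,-0.0005,0.0005,0,0,0,0,-0.0005,0.0005,0,0,0
```

It's stuck fast in the friction band, so I'll hold longer.

```bash
H='no'; python3 -m jog '[0,0,0,0,0,0,0,0,0,0,0,0,0,0,0,0,0,0,0,0,0,0,0,0,0,0,0,0,0,0,0,0,0,0,0,0,0,0,0,0,0,0,0,0,0,0,0,0]'
python3 pl.py ctl 0.045 6 2 0.12 2.5
```

```text
time: 15.5
tool_pos: [586.0, -90.2, 251.2]
tcp_rot: [-180.0, 0.1, -175.5]
ft_force: [-4.9, -1.1, 9.3]
finger_gap: 15.1
grip_force: 21.6
t 15.60 th [0.0382, 0.0383, 0.0383, 0.0382, 0.0383, 0.0383] phi -0.029 rad 120.3 F [-4.9 -2.2  9.4] grip 22
est th 0.0382 w -0.001 I,G,k,b [ 0.072  0.64   0.29  -0.006] res 0.0002
if held .75s: 0.037
pred th 0.040 w 0.003 phi [-0.019 -0.019 -0.02  -0.02  -0.021 -0.022]
6 rows:
0,-0.001,0.0005,0,0,0,0,-0.001,0.0005,0,0,0,0,-0.001,0.0005,0,0,0,0,-0.001,0.0005,0,0,0,0,-0.001,0.0005,0,0,0,0,-0.001,0.0005,0,0,0
```

```bash
for i in 1 2; do python3 -m jog '[0,0,0,0,0,0,0,0,0,0,0,0,0,0,0,0,0,0,0,0,0,0,0,0,0,0,0,0,0,0,0,0,0,0,0,0,0,0,0,0,0,0,0,0,0,0,0,0]' | head -1; done
python3 pl.py ctl 0.045 6 2 0.12 2.5
```

```text
time: 16.6
time: 17.6
t 17.70 th [0.0383, 0.0382, 0.0383, 0.0383, 0.0383, 0.0381] phi -0.028 rad 120.3 F [-4.3 -2.1 10. ] grip 22
est th 0.0379 w -0.003 I,G,k,b [ 0.072  0.64   0.29  -0.007] res 0.0000
if held .75s: 0.035
pred th 0.040 w 0.003 phi [-0.015 -0.015 -0.016 -0.016 -0.017 -0.018]
6 rows:
0,-0.0015,0,0,0,0,0,-0.0015,0,0,0,0,0,-0.0015,0,0,0,0,0,-0.0015,0,0,0,0,0,-0.0015,0.0005,0,0,0,0,-0.001,0.0005,0,0,0
```

```bash
sed -i 's/^P0=.*/P0=np.array([.072,.612,.303,0.0]); PS=np.array([.004,.03,.012,.008])/' pl.py
for i in 1 2; do python3 -m jog '[0,0,0,0,0,0,0,0,0,0,0,0,0,0,0,0,0,0,0,0,0,0,0,0,0,0,0,0,0,0,0,0,0,0,0,0,0,0,0,0,0,0,0,0,0,0,0,0]' | head -1; done
python3 pl.py ctl -0.3 3 2 0.12 2.5
```

```text
time: 18.7
time: 19.7
t 19.80 th [0.0383, 0.0383, 0.0383, 0.0381, 0.0381, 0.0382] phi -0.029 rad 120.3 F [-3.6 -1.6  9. ] grip 22
est th 0.0379 w -0.003 I,G,k,b [ 0.072  0.61   0.304 -0.005] res 0.0002
if held .75s: 0.035
pred th 0.013 w -0.106 phi [-0.136 -0.105 -0.071]
3 rows:
0,0.013,0.0015,0,0,0,0,0.009,0.001,0,0,0,0,0.005,0.0005,0,0,0
```

```bash
python3 -m jog '[0,0.013,0.0015,0,0,0,0,0.009,0.001,0,0,0,0,0.005,0.0005,0,0,0]'
python3 pl.py ctl -0.3 3 2 0.12 1.5
```

```text
time: 20.18
tool_pos: [585.5, -84.0, 249.9]
tcp_rot: [179.9, 0.0, -175.5]
ft_force: [-1.3, 1.2, 3.0]
finger_gap: 15.4
grip_force: 21.4
t 20.27 th [0.0383, 0.0381, 0.0381, 0.0382, 0.0177, 0.013] phi -0.077 rad 119.2 F [-2.9  1.9  6.8] grip 22
est th 0.0078 w -0.100 I,G,k,b [ 0.072  0.612  0.303 -0.001] res 0.0002
if held .75s: -0.143
pred th -0.035 w -0.123 phi [-0.058 -0.035 -0.015]
3 rows:
0,-0.002,-0.001,0,0,0,0,-0.005,-0.001,0,0,0,0,-0.0075,-0.001,0,0,0
```

```bash
python3 -m jog '[0,-0.002,-0.001,0,0,0,0,-0.005,-0.001,0,0,0,0,-0.0075,-0.001,0,0,0]'
python3 pl.py ctl -0.3 3 2 0.12 1.5
```

```text
time: 20.65
tool_pos: [586.1, -92.3, 250.0]
tcp_rot: [180.0, -0.0, -175.5]
ft_force: [-0.4, 2.0, 2.0]
finger_gap: 15.1
grip_force: 21.5
t 20.75 th [0.0381, 0.0382, 0.0177, 0.013, -0.0357, -0.0418] phi -0.009 rad 119.0 F [1.3 1.9 0.5] grip 21
est th -0.0490 w -0.132 I,G,k,b [ 0.072  0.612  0.303 -0.001] res 0.0002
if held .75s: -0.216
pred th -0.098 w -0.128 phi [0.026 0.041 0.057]
3 rows:
0,-0.0045,-0.001,0,0,0,0,-0.006,-0.001,0,0,0,0,-0.008,-0.001,0,0,0
```

```bash
python3 -m jog '[0,-0.0045,-0.001,0,0,0,0,-0.006,-0.001,0,0,0,0,-0.008,-0.001,0,0,0]'
python3 pl.py ctl -0.3 3 2 0.12 1.5
```

```text
time: 21.12
tool_pos: [586.7, -100.3, 250.5]
tcp_rot: [180.0, -0.0, -175.5]
ft_force: [3.8, 1.0, -4.8]
finger_gap: 15.1
grip_force: 20.8
t 21.23 th [0.0177, 0.013, -0.0357, -0.0418, -0.0926, -0.0984] phi 0.058 rad 119.8 F [ 4.   2.2 -7.6] grip 20
est th -0.1047 w -0.114 I,G,k,b [ 0.072  0.604  0.306 -0.   ] res 0.0004
if held .75s: -0.233
pred th -0.150 w -0.125 phi [0.061 0.08  0.097]
3 rows:
0,-0.0005,0,0,0,0,0,-0.0025,0,0,0,0,0,-0.0045,0,0,0,0
```

```bash
python3 -m jog '[0,-0.0005,0,0,0,0,0,-0.0025,0,0,0,0,0,-0.0045,0,0,0,0]'
python3 pl.py ctl -0.3 3 2 0.12 1.5
```

```text
time: 21.6
tool_pos: [587.0, -104.6, 250.5]
tcp_rot: [180.0, -0.0, -175.5]
ft_force: [5.3, 2.2, -7.3]
finger_gap: 14.9
grip_force: 20.3
t 21.70 th [-0.0357, -0.0418, -0.0926, -0.0984, -0.1505, -0.1572] phi 0.094 rad 120.0 F [ 4.8  2.1 -8. ] grip 20
est th -0.1645 w -0.142 I,G,k,b [0.072 0.612 0.303 0.001] res 0.0001
if held .75s: -0.280
pred th -0.214 w -0.120 phi [0.145 0.159 0.188]
3 rows:
0,-0.006,0.0005,0,0,0,0,-0.0075,0.001,0,0,0,0,-0.011,0.0015,0,0,0
```

```bash
python3 -m jog '[0,-0.006,0.0005,0,0,0,0,-0.0075,0.001,0,0,0,0,-0.011,0.0015,0,0,0]'
python3 pl.py ctl -0.3 3 2 0.12 1.5
```

```text
time: 22.08
tool_pos: [587.9, -115.5, 249.6]
tcp_rot: [180.0, -0.0, -175.5]
ft_force: [3.3, 4.0, -6.1]
finger_gap: 15.3
grip_force: 20.1
t 22.18 th [-0.0926, -0.0984, -0.1505, -0.1572, -0.2142, -0.2199] phi 0.187 rad 120.7 F [ 3.4  3.3 -5.1] grip 20
est th -0.2265 w -0.117 I,G,k,b [0.072 0.609 0.304 0.   ] res 0.0002
if held .75s: -0.280
pred th -0.261 w -0.068 phi [0.229 0.24  0.249]
3 rows:
0,-0.005,0.0015,0,0,0,0,-0.006,0.002,0,0,0,0,-0.007,0.0025,0,0,0
```

```bash
python3 -m jog '[0,-0.005,0.0015,0,0,0,0,-0.006,0.002,0,0,0,0,-0.007,0.0025,0,0,0]'
python3 pl.py ctl -0.3 3 2 0.12 1.5
```

```text
time: 22.55
tool_pos: [588.6, -123.1, 248.2]
tcp_rot: [-180.0, 0.0, -175.5]
ft_force: [-1.1, 2.7, 3.5]
finger_gap: 15.1
grip_force: 20.8
t 22.65 th [-0.1505, -0.1572, -0.2142, -0.2199, -0.2583, -0.2613] phi 0.249 rad 120.7 F [-0.7  0.9  1.9] grip 21
est th -0.2642 w -0.053 I,G,k,b [ 0.072  0.606  0.305 -0.001] res 0.0003
if held .75s: -0.280
pred th -0.280 w 0.000 phi [0.248 0.254 0.259]
3 rows:
0,0.0005,0.0005,0,0,0,0,-0.0005,0.001,0,0,0,0,-0.001,0.001,0,0,0
```

```bash
python3 -m jog '[0,0,0.0005,0,0,0,0,0,0.001,0,0,0,0,0,0.001,0,0,0,0,0.001,0.0005,0,0,0,0,0.002,0,0,0,0]'
python3 pl.py phi -0.33 8
```

```text
time: 23.28
tool_pos: [588.4, -121.5, 248.4]
tcp_rot: [-179.9, 0.0, -175.5]
ft_force: [-2.6, -0.9, 4.4]
finger_gap: 15.4
grip_force: 20.9
t 23.38 th [-0.2142, -0.2199, -0.2583, -0.2613, -0.2796, -0.2798] phi 0.234 rad 120.7 F [-2.5 -1.   6.9] grip 21
8 rows:
0,0.0085,-0.001,0,0,0,0,0.017,-0.002,0,0,0,0,0.0255,-0.0025,0,0,0,0,0.034,-0.0025,0,0,0,0,0.042,-0.0015,0,0,0,0,0.0505,-0.0005,0,0,0,0,0.059,0.0015,0,0,0,0,0.067,0.004,0,0,0
```

```bash
python3 -m jog '[0,0.0085,-0.001,0,0,0,0,0.017,-0.002,0,0,0,0,0.0255,-0.0025,0,0,0,0,0.034,-0.0025,0,0,0,0,0.042,-0.0015,0,0,0,0,0.0505,-0.0005,0,0,0,0,0.059,0.0015,0,0,0,0,0.067,0.004,0,0,0]'
python3 pl.py phi -0.33 1
python3 -m jog '[0,0,0,0,0,0,0,0,0,0,0,0,0,0,0,0,0,0,0,0,0,0,0,0,0,0,0,0,0,0,0,0,0,0,0,0]' 1
```

```text
time: 24.38
tool_pos: [583.1, -53.4, 243.1]
tcp_rot: [-180.0, -0.0, -175.5]
ft_force: [-1.7, -0.8, 2.7]
finger_gap: 15.1
grip_force: 21.6
t 24.48 th [-0.2583, -0.2613, -0.2796, -0.2798, -0.2799, -0.2803] phi -0.349 rad 119.3 F [-0.6  0.5  1.7] grip 21
1 rows:
0,-0.002,-0.0015,0,0,0
time: 25.22
tool_pos: [583.1, -54.0, 243.3]
tcp_rot: [-180.0, 0.0, -175.5]
ft_force: [0.5, -0.2, 0.3]
finger_gap: 85.1
grip_force: 0.0
```

```bash
python3 -m jog '[0,0,-0.02,0,0,0,0,0,-0.05,0,0,0,0,0,-0.09,0,0,0,0,0,-0.13,0,0,0,0,0,-0.16,0,0,0,0,0,-0.16,0,0,0,0,0,-0.16,0,0,0,0,0,-0.16,0,0,0]'
python3 - <<'E'
from h import *
s=snap('wrist','w9.png'); print([round(float(x),4) for x in theta(s)])
c=stand(cloud(s,np.ones(s['range_z'].shape,bool)))
q=c[(c[:,0]>-128)&(c[:,0]<-66)&(c[:,2]>95)&(c[:,2]<135)&(abs(c[:,1]-35)<40)]; print(len(q),np.median(q,0).round(1))
for i in range(4): x=theta(snap('wrist'))[0]
print(x)
E
```

```text
time: 26.22
tool_pos: [582.7, -53.9, 402.0]
tcp_rot: [180.0, -0.1, -175.5]
ft_force: [-0.2, 0.3, 0.1]
finger_gap: 84.8
grip_force: 0.0
[-0.2791, 23.2426, 2151.0, 409.9283]
839 [-98.7  39.  119.6]
-0.2793049880050138
```

View pics/w9.png

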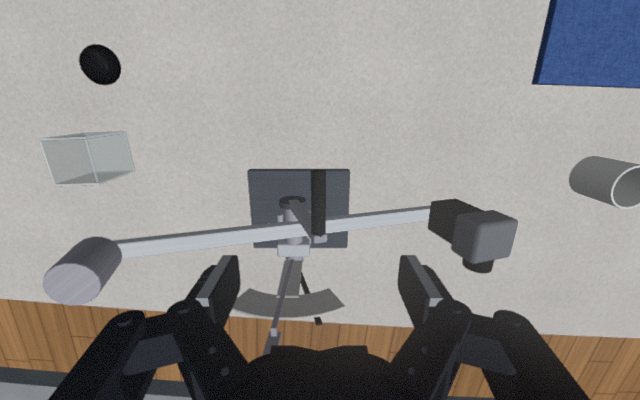

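The boom is back on its stop with the handle free at about (318,200), and the bystanders are where they were.

```bash
python3 -c "
from bench import r;print(r.hand_in())"
```

```text
the job is handed in; nothing more can be done
None
```

The job is handed in (no verdict was shown): the boom was raised by its handle, balanced within about 0.01 rad of the measured index angle for about 7 s, lowered slowly back to its starting stop and let go; it read still at -0.279 rad afterwards, and I saw no bystander out of place.

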